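Swap the gauge pin for the keyed shaft and hold it home in the pulley

TASK

Pull the blue-headed gauge pin out of the pulley and stand it upright in the empty holder cup, letting go of it. Then take the keyed shaft from its cup, push it into the pulley bore, turn it until its key drops into the keyway, and keep pushing against the sprung pad until the collar sits on the hub; finish while still gripping the shaft and holding it pressed fully home. Leave the other things on the bench where they are.

Things in the scene. Friction and masses are not known exactly. Their poses are not given: they have to be found in the camera images.
- pulley_fixture: steel base plate 110x110x12 mm fixed to the bench, an aluminium toothed timing pulley clamped on it, bore upright. Origin: on the bore axis at bench height; z up. Toothed disc 74 mm across, up to 43 mm above the bench; hub boss on it 46 mm across, flat top at 78 mm. The keyway is on the fixture's own -x side (yaw 0: it faces the robot), an orange mark on the hub's top and side beside it
- pulley_mouth (a point): centre of the bore's mouth on the hub's top face, 78 mm above the bench. Bore 26 mm in diameter down to the sprung pad; keyway 10 mm wide, its back 18 mm from the axis, cut along the whole bore
- sprung_pad (a joint): brass disc in the bore, pushed down by what is pressed in: 0 = up, its top 26 mm above the bench; 0.008 = fully down, top 18 mm above the bench (so when the shaft's collar is on the hub). Its spring gives 4 N at 0 and 12 N fully down, so it lifts the shaft again if the push is let off
- keyed_shaft: steel shaft 106 mm long, 0.25 kg, upright in cup_a. Origin: centre of its bottom end; z towards the head. Rod 24 mm across up to 60 mm, bottom 4 mm tapering to 19 mm; collar 40 mm across from 60 to 66 mm; dark square head 20x20 mm from 66 to 106 mm, flats square to the shaft's x and y (grip here). Home: bottom end 18 mm above the bench, collar on the hub
- key_foot (a point): lower outer edge of the shaft's brass key. The key is on the shaft's own -x side, 8 mm wide, from 20 to 58 mm above the bottom end, out to 16 mm from the axis; orange marks on the collar's and head's top are on its side. The plain 20 mm below it enters the bore at any angle
- gauge_pin: plain aluminium pin 106 mm long, 0.12 kg, no key or collar, standing in the pulley bore on the sprung pad at the start. Origin: centre of its bottom end; z towards the head. Rod 24 mm across up to 66 mm, bottom 4 mm tapering to 19 mm; blue square head 20x20 mm from 66 to 106 mm, flats square to its x and y (grip here)
- cup_a: grey holder cup fixed to the bench, holding the keyed shaft at the start. Origin: centre of its underside on the bench. Foot 68 mm across, 8 mm thick; round pocket 27 mm in diameter, floor 8 mm and rim 26 mm above the bench, rim 40 mm across
- cup_b: a second cup, the same as cup_a in form and size, empty at the start: the gauge pin goes here
- flux_tin: white round tin, 61x56x27 mm, bystander
- din_connector: long narrow off-white connector strip, 10x94x12 mm, bystander
- capacitor: dark blue capacitor standing, 35 mm across, 51 mm tall, bystander
- heat_sink: finned heat sink, 40x60x29 mm, bystander
- side_cutters: red-handled side cutters lying flat, 47x144x10 mm, bystander
- cyan_plug: small cyan connector, 12x60x15 mm, bystander
Mind the look-alikes: they are no part of the job. Of the things like the gauge_pin, leave any that is pink; of the rest the larger one is meant.

How it is judged (in metres and radians):
On the way, in this order (a step that is already met when the one before it is completed fails the run):
1. the gauge pin stands upright in the empty cup, released (horizontal distance between gauge_pin and cup_b below 0.006 m and z of gauge_pin in the frame of cup_b below 0.0105 m and angle between gauge_pin's own z axis and vertical below 0.12 rad and contact force between gauge_pin and the arm below 0.1 N and linear speed of gauge_pin below 0.02 m/s), for 0.2 s.
2. the keyed shaft is lifted clear of its cup (height (world z) of keyed_shaft above 0.05 m and contact force between keyed_shaft and the fingers above 1 N), for 0.1 s.
3. the key has dropped into the keyway (z of keyed_shaft in the frame of pulley_fixture below 0.054 m and horizontal distance between keyed_shaft and pulley_fixture below 0.004 m and angle between the x axis of keyed_shaft and the x axis of pulley_fixture, either way round below 0.16 rad and angle between the z axis of keyed_shaft and the z axis of pulley_fixture, either way round below 0.08 rad), for 0.05 s.
At the end, for the whole second after the job is handed in: Shaft gripped (over 5 N) and pressing down (over 5 N) in the bore: within 4 mm and 0.08 rad of its axis, x axes within 0.16 rad, tip under 19.5 mm (home 18), pad down over 6.5 mm. Gauge pin at rest and untouched in cup_b: within 6 mm of its centre, tip under 10.5 mm, tilt under 0.12 rad (all of step 1 and horizontal distance between keyed_shaft and pulley_fixture below 0.004 m and angle between the x axis of keyed_shaft and the x axis of pulley_fixture, either way round below 0.16 rad and angle between the z axis of keyed_shaft and the z axis of pulley_fixture, either way round below 0.08 rad and z of keyed_shaft in the frame of pulley_fixture below 0.0195 m and value of joint sprung_pad above 0.0065 m and contact force between keyed_shaft and the fingers above 5 N and contact force between keyed_shaft and pulley_fixture above 5 N); the arm keeps its last pose, push and grip.
It fails at once if a bystander is moved more than 30 mm (distance of any of flux_tin, din_connector, capacitor, heat_sink, side_cutters, cyan_plug from where it was at the start of the episode above 0.03 m).
It also fails if it takes over 51 s, if anything falls off the work surface, if the arm or the gripper's body presses on something with over 40 N, if the wrist force passes 120 N, or if a joint passes its speed limit or range.

ROBOT

A 6-joint arm with a two-finger parallel gripper is mounted at the origin on a cart in front of the work surface, level with it; the furniture and walls round the work are solid. World frame = base frame: x ahead of the robot, y to its left, z up, the work surface at z = 0. Lengths are in m, angles in degrees, forces in N, time in s.
With the tool pointing down it reaches from about 0.325 to 0.9 m from the base axis. Payload 3.5 kg.
Tool frame: the origin (TCP) lies between the finger pads; the fingertips stand 14 mm ahead of it and the grasp point (between the pads) lies 5 mm behind it; z points along the fingers, y is the direction in which the jaws open and shut (so a half turn about z gives the same grasp; the last joint's range is limited). The gripper opens to 85 mm and grips with 20 to 120 N. Pads are 22 mm wide; open, the fingers measure 114 mm over their backs; the gripper's body (76 mm by 85 mm) begins 54 mm behind the grasp point. The pads swing forward as they close: fully open they stand 13 mm farther back than shut.
Start: joints at [66.669, 15.837, -1.513, 72.651, 0, 84.076], TCP at [0.187, 0.596, 0.245] pointing down, gripper open.
Joint ranges: [-178.77, 178.77], [-48.84, 107.48], [-61.69, 71.31], [-111.58, 123.2], [-90, 87.43], [-180, 180]. Speed limits (degrees/s): [147.25, 147.25, 180, 180, 180, 180].

INTERFACE

Orientations are given as [roll, pitch, yaw] about the fixed x, y, z axes, in that order (R = Rz(yaw) Ry(pitch) Rx(roll)).
In Python, from cell import state, read_camera, close_job gives the robot as it stands.
- The arm moves only by the tool apply_moves, never from a script. Its arguments are lists of equal length, an entry for each row: "linear": the shift along the tool's x, y, z in units of 0.25 m (1.0 is 0.25 m), a list of three; "roll": the turn about the tool's z in units of 60 degrees (1.0 is 60 degrees); "claw": the closure, from -1 (fully open) to 1 (shut), so that 0 is half open. A call has 1 to 12 rows; each row is the pose to reach, as a shift and turn from the pose measured when the call began, along the tool's axes at that moment; what a row does not reach only later rows make up. A row lasts 1/8 s, in which the tool goes at most 62.5 mm and 10.7 degrees, less where a joint would pass 70% of its speed; a pose out of reach is approached as far as the arm can. A call with a number of a shift or a turn outside -1 to 1 is refused whole. A call with a gripper value outside its range is refused whole. The fingers move at their own pace and stop on an object; "force" is the grip in N (left out, the last holds). Time passes only in rows, so rows that repeat a pose let the fingers close. It gives the time, the measured TCP pose, the force and the opening at its end, in the units of the state.
- state(): the state, without advancing time (a new reading comes with each control period).
- read_camera(name): name is "scene" or "top" or "wrist"; returns a dict with "pixels" (384x512x3 uint8, red, green, blue), "fx", "fy", "cx", "cy" (pixels), "origin" and "attitude" of the camera in the world. Camera axes: x right, y down, z forward; pixel columns grow to the right and rows downward; lengths in m; the calibration is good to about 2 mm. The wrist camera is an equidistant fisheye: a pixel r from the principal point sees the ray r / f radians off the axis. A picture is of the moment at which its call begins. There is no depth.
- close_job(): hands the job in, once; it reports no verdict.
The state is a dict: "time": time; "joints": joint angles; "dq": joint speeds; "tau": joint torques, N m; "tool_pos": TCP position; "tcp_rot": TCP orientation; "force": force on the tool from outside, world axes, zero at the start; "ft_torque": the same for the moment, N m; "opening": finger opening in m.
Only numpy, scipy, OpenCV 4.12 (cv2) and the standard library are available. Lean on these libraries where they do the work, as an engineer would, in place of code of your own. Each camera call takes 0.05 s, during which the arm holds its last target. There are 200 camera calls.

## Working session

There is one attempt and no reset: what is moved stays moved. The work goes in short steps, Python scripts to look and compute and a tool call to move; the robot and the scene stay as the last step left them, time stands still between calls to the robot, and variables do not carry over. Pictures are saved under pics/ and viewed, about 8 in all and at most 12, crops included, and the job is handed in when it is done.

Besides the shell and the picture viewer there is one more tool, called after ">>>" as name(argument=value, ...) on one line, values as JSON. apply_moves: Moves the arm, as the interface text tells. Shifts and turns lie within -1 to 1; 1 stands for 0.25 m of shift or 60 degrees of turn. Its arguments: {"type":"object","properties":{"linear":{"type":"array","items":{"type":"array","items":{"type":"number"}}},"roll":{"type":"array","items":{"type":"number"}},"claw":{"type":"array","items":{"type":"number"}},"force":{"type":"number"}},"required":["linear","roll","claw"]}

```bash
mkdir -p pics; ls; cat > h.py <<'E'
import numpy as np, cv2
from cell import state, read_camera, close_job
from scipy.spatial.transform import Rotation as R
def rot(a):
    a=np.array(a,float)
    return a if a.shape==(3,3) else R.from_euler('xyz',a,degrees=True).as_matrix()
def snap(n,f):
    c=read_camera(n); cv2.imwrite(f'pics/{f}.png',c['pixels'][:,:,::-1]); 
    np.savez(f'pics/{f}.npz',**{k:np.array(v) for k,v in c.items()}); return c
def ray(c,u,v,fish=False):
    x=(u-c['cx'])/c['fx']; y=(v-c['cy'])/c['fy']
    if fish:
        r=np.hypot(x,y); s=np.sin(r)/r if r>1e-9 else 1; d=np.array([x*s,y*s,np.cos(r)])
    else: d=np.array([x,y,1.])
    return rot(c['attitude'])@d
def onz(c,u,v,z,fish=False):
    d=ray(c,u,v,fish); o=np.array(c['origin']); return (o+d*(z-o[2])/d[2])
def load(f): return {k:v for k,v in np.load(f'pics/{f}.npz').items()}
E
python3 - <<'E'
from h import *
s=state(); print(s)
for n in('top','scene','wrist'):
    c=snap(n,n+'0'); print(n,c['fx'],c['cx'],c['cy'],c['origin'],c['attitude'])
t=[cv2.imread(f'pics/{n}0.png') for n in('top','scene')]
cv2.imwrite('pics/top0b.png',cv2.resize(t[0],(800,600),interpolation=cv2.INTER_CUBIC))
cv2.imwrite('pics/scene0b.png',cv2.resize(t[1],(800,600),interpolation=cv2.INTER_CUBIC))
E
```

```text
pics
{'time': 0.0, 'joints': array([ 6.66704959e+01,  1.58787287e+01, -1.59792837e+00,  7.26522333e+01,
        5.29886612e-04,  8.40764117e+01]), 'dq': array([-0.01083368, -0.06563381,  0.05837764, -0.06852923,  0.01572524,
        0.06380642]), 'tau': array([-2.53573831e-03, -4.45509195e+01,  2.95202404e+01,  1.64830912e-02,
       -3.32744148e-04, -7.01708984e-06]), 'tool_pos': array([0.18665928, 0.59568207, 0.24415388]), 'tcp_rot': array([-1.79871853e+02, -1.38287898e-02,  1.62594068e+02]), 'force': array([-0.05019785, -0.2704141 ,  0.84385875]), 'ft_torque': array([-0.00979838, -0.0041503 ,  0.05906803]), 'opening': 0.08500465042972746}
top 381.4405436379468 256.55476124846507 191.47057826173653 [0.45932842 0.04175035 1.20721524] [-1.77152223e+02 -9.76912955e-02 -8.85680890e+01]
scene 407.89984618684935 252.53902852062288 190.00899554798278 [ 0.03632412 -0.82733065  0.77689008] [-125.79693404   -0.82989133  -28.72760003]
wrist 297.3186396354542 252.50101539624887 186.91430159803224 [0.11373312 0.61843289 0.37303003] [1.62736762e+02 7.77928247e-02 7.26038910e+01]
```

View pics/top0b.png

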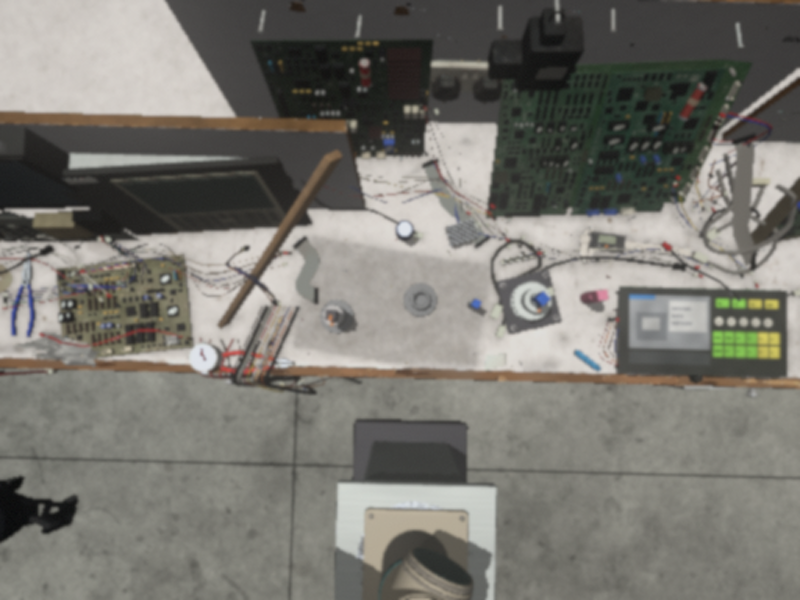

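View pics/scene0b.png

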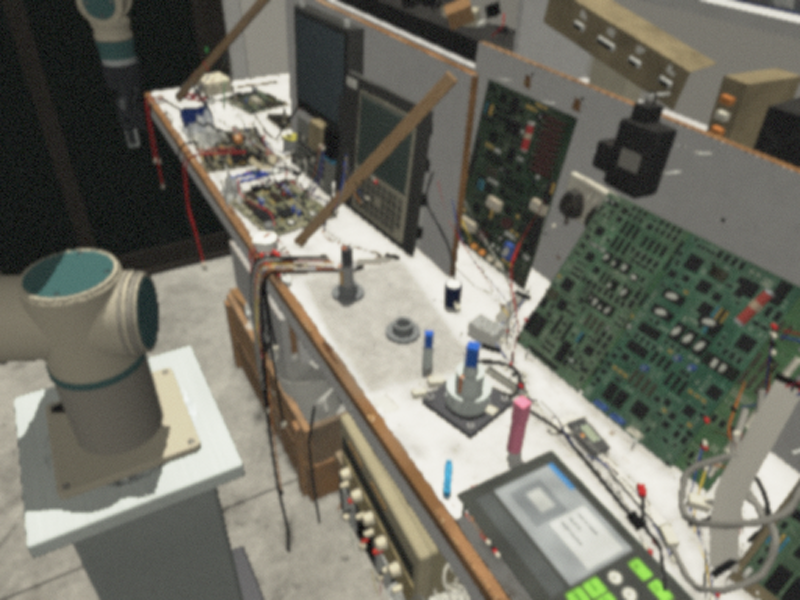

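The top view (800x600) shows the keyed shaft in cup_a at about (335,318), empty cup_b at (420,298), and the pulley with the blue pin at (530,300). The look-alikes are a smaller blue pin at (476,304) and a pink one at (595,296). A brown stick leans near (222,322)–(335,155). In the scene view the shaft is at (346,270), cup_b at (403,330) and the pulley at (467,390).

```bash
python3 - <<'E'
from h import *
t=load('top0'); s=load('scene0'); k=.64
def tri(a,b):
    o1,o2=t['origin'],s['origin'];d1=ray(t,a[0]*k,a[1]*k);d2=ray(s,b[0]*k,b[1]*k)
    d1/=np.linalg.norm(d1);d2/=np.linalg.norm(d2)
    q=np.linalg.lstsq(np.c_[d1,-d2],o2-o1,rcond=None)[0]
    return (o1+d1*q[0]).round(3),(o2+d2*q[1]).round(3)
print('stick top',tri((337,153),(455,75)),'stick base',tri((222,324),(300,241)))
for n,u,v,z in(('cupb',420,298,.026),('hub',529,300,.078),('cupa',335,318,.026),('shaft',332,317,.114),('pinhead',541,299,.132),('small',476,304,.08),('pink',595,296,.1)):
    print(n,onz(t,u*k,v*k,z).round(3))
print(tri((541,299),(472,346)),tri((420,298),(403,327)),'shaft',tri((331,314),(347,247)))
s0=state();Rt=rot(s0['tcp_rot']);print(Rt.round(3))
# crop zoom top
im=cv2.imread('pics/top0.png');a=im[165:230,180:310]
b=cv2.imread('pics/scene0.png')[130:300,200:350]
a=cv2.resize(im[165:225,300:400],(500,300),interpolation=cv2.INTER_CUBIC);a2=cv2.resize(im[165:225,185:285],(500,300),interpolation=cv2.INTER_CUBIC)
b=cv2.resize(cv2.imread('pics/scene0.png')[200:300,250:300+0],(300,600),interpolation=cv2.INTER_CUBIC)
cv2.imwrite('pics/z0.png',np.hstack([np.vstack([a,a2]),b]))
# path points in tool axes
for p in((.40,-.05,.30),):
    print((Rt.T@(np.array(p)-s0['tool_pos'])/.25).round(3))
E
```

```text
stick top (array([0.688, 0.13 , 0.435]), array([0.689, 0.129, 0.435])) stick base (array([0.46 , 0.398, 0.013]), array([0.468, 0.394, 0.012]))
cupb [0.521 0.003 0.026]
hub [ 0.52  -0.202  0.078]
cupa [0.478 0.171 0.026]
shaft [0.478 0.167 0.114]
pinhead [ 0.52  -0.212  0.132]
small [ 0.51  -0.101  0.08 ]
pink [ 0.529 -0.32   0.1  ]
(array([ 0.52 , -0.213,  0.127]), array([ 0.522, -0.215,  0.127])) (array([0.522, 0.003, 0.012]), array([0.522, 0.003, 0.012])) shaft (array([0.483, 0.169, 0.113]), array([0.485, 0.168, 0.113]))
[[-0.954  0.299 -0.001]
 [ 0.299  0.954 -0.002]
 [ 0.    -0.002 -1.   ]]
[-1.587 -2.21  -0.219]
```

View pics/z0.png

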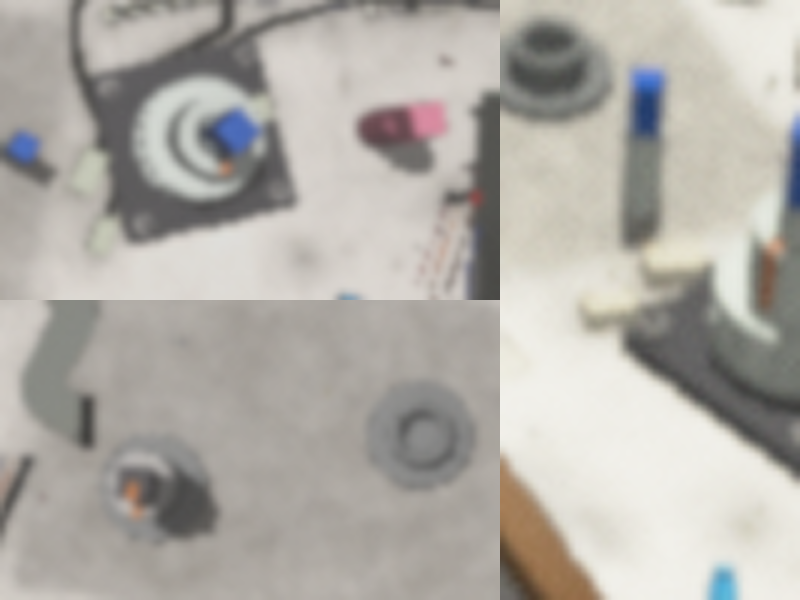

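Close up, the plate is turned about +13.5°, with the hub's orange mark at (227,168) in the crop, towards the robot and slightly right. The blue head is turned roughly 40°, and the shaft's mark points towards the robot. The stick stays at x≥0.46, so a straight path in front of it is clear.

>>> apply_moves(linear=[[-0.136,-0.182,-0.015],[-0.272,-0.364,-0.03],[-0.408,-0.546,-0.045],[-0.544,-0.728,-0.06],[-0.68,-0.91,-0.075]], roll=[0,0,0,0,0], claw=[-1,-1,-1,-1,-1])

```text
time: 0.78
tool_pos: [0.281, 0.3261, 0.2634]
tcp_rot: [-179.9, 0.0, 162.6]
force: [1.0, -0.0, 0.1]
opening: 0.0857
```

>>> apply_moves(linear=[[-0.136,-0.182,-0.015],[-0.272,-0.364,-0.03],[-0.408,-0.546,-0.045],[-0.544,-0.728,-0.06],[-0.68,-0.91,-0.075]], roll=[0,0,0,0,0], claw=[-1,-1,-1,-1,-1])

```text
time: 1.4
tool_pos: [0.3755, 0.0565, 0.2827]
tcp_rot: [-179.9, 0.0, 162.6]
force: [0.1, 0.7, -0.3]
opening: 0.0853
```

>>> apply_moves(linear=[[-0.136,-0.182,-0.015],[-0.272,-0.364,-0.03],[-0.408,-0.546,-0.045],[-0.544,-0.728,-0.06],[-0.68,-0.91,-0.075],[-0.68,-0.91,-0.075],[-0.68,-0.91,-0.075]], roll=[0,0,0,0,0,0,0], claw=[-1,-1,-1,-1,-1,-1,-1])

```text
time: 2.28
tool_pos: [0.4692, -0.2109, 0.3014]
tcp_rot: [-180.0, -0.1, 162.6]
force: [-0.8, -0.6, 0.5]
opening: 0.0857
```

```bash
python3 - <<'E'
from h import *
c=snap('wrist','w1'); s=state(); print(s['time'],s['tool_pos'],s['tcp_rot'],s['joints'],c['origin'],c['attitude'])
im=cv2.imread('pics/w1.png'); cv2.imwrite('pics/w1b.png',cv2.resize(im,(800,600),interpolation=cv2.INTER_CUBIC))
E
```

```text
2.325 [ 0.46910926 -0.21031575  0.30146637] [-1.79955015e+02 -4.62048381e-02  1.62657804e+02] [-3.13258034e+01  3.09257413e+00 -9.91162710e+00  7.70297640e+01
 -5.48169884e-02 -1.39836094e+01] [ 0.39626779 -0.18842116  0.43019908] [ 1.62785176e+02 -1.67767413e-03  7.26109033e+01]
```

View pics/w1b.png

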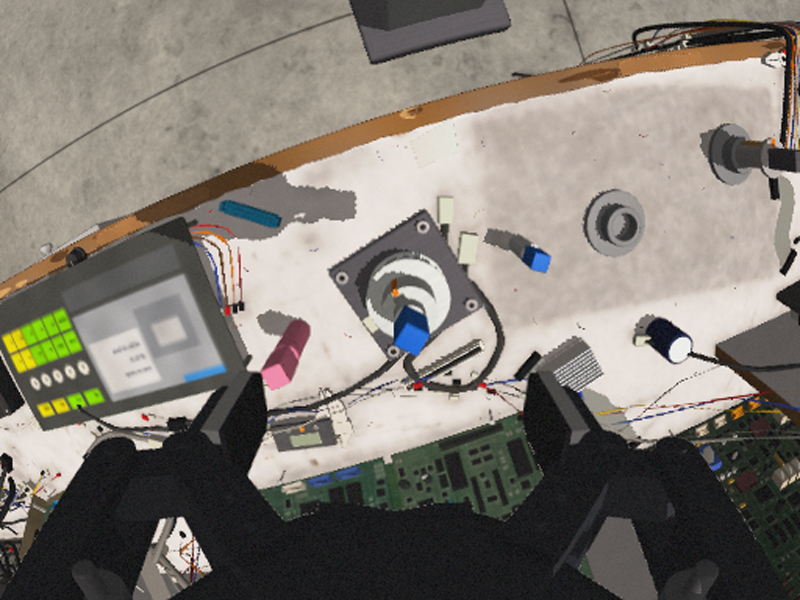

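The wrist view shows the pulley plate with screws at (342,278), (423,227), (472,305) and (393,352), and the hub mark at (395,290). The blue head's top is at about (410,325), cup_b at (620,225) and the heat sink at (565,365).

```bash
cat >> h.py <<'E'
def topface(c,mask,z):
    cs,_=cv2.findContours(mask.astype(np.uint8),cv2.RETR_EXTERNAL,cv2.CHAIN_APPROX_NONE)
    k=max(cs,key=cv2.contourArea)[:,0]
    P=np.array([onz(c,u,v,z,True)[:2] for u,v in k])*1000
    (x,y),(w,h),a=cv2.minAreaRect(P.astype(np.float32))
    return (x/1000,y/1000),(w,h),a,cv2.contourArea(k)
E
python3 - <<'E'
from h import *
c=load('w1');k=.64
S=np.array([onz(c,u*k,v*k,.013,True)[:2] for u,v in((342,278),(423,227),(472,305),(393,352))]);m=S.mean(0);print(S.round(3),m)
print([np.degrees(np.arctan2(*(S[(i+1)%4]-S[i])[::-1])).round(1) for i in range(4)],[np.linalg.norm(S[(i+1)%4]-S[i]).round(4) for i in range(4)])
print('hubmark',onz(c,395*k,285*k,.078,True)[:2]-m)
p=c['pixels'];h=cv2.cvtColor(p,cv2.COLOR_RGB2HSV)
B=(h[...,0]>100)&(h[...,0]<125)&(h[...,1]>140);roi=np.zeros_like(B);roi[190:230,245:285]=1;B&=roi
v=h[...,2][B];print(np.percentile(v,[5,25,50,75,95]))
for th in(120,150,180,200):
    print(th,topface(c,B&(h[...,2]>th),.132))
# cup b: pocket
cb=[onz(c,u*k,v*k,z,True).round(4) for u,v,z in((622,223,.026),(614,222,.008))];print(cb)
for y in range(194,230,3): print(''.join('%4d'%x for x in (h[...,2]*B)[y,248:280]))
E
```

```text
[[ 0.492 -0.27 ]
 [ 0.468 -0.184]
 [ 0.554 -0.16 ]
 [ 0.578 -0.247]] [ 0.52312431 -0.21520474]
[np.float64(105.3), np.float64(15.5), np.float64(-74.6), np.float64(-165.2)] [np.float64(0.0891), np.float64(0.0891), np.float64(0.0901), np.float64(0.0893)]
hubmark [-0.02817402 -0.00372346]
[ 72.  84. 175. 215. 218.]
120 ((0.5201065673828125, -0.21494876098632812), (18.989246368408203, 19.01906394958496), 43.74807357788086, 256.0)
150 ((0.5202753295898438, -0.21499302673339843), (18.80832290649414, 18.690309524536133), 43.82080841064453, 249.0)
180 ((0.52087744140625, -0.21521298217773438), (17.932086944580078, 17.647321701049805), 44.37777328491211, 219.5)
200 ((0.520982177734375, -0.21510897827148437), (17.295560836791992, 16.62450408935547), 44.42441940307617, 203.5)
[array([0.5148, 0.0013, 0.026 ]), array([0.5168, 0.001 , 0.008 ])]
   0   0   0   0   0   0   0   0   0   0   0   0   0   0   0   0   0   0   0   0   0   0   0   0   0   0   0   0   0   0   0   0
   0   0   0   0   0   0   0   0   0   0  70  76  81  83   0   0   0   0   0   0   0   0   0   0   0   0   0   0   0   0   0   0
[... 590 characters left out ...]
220 219 216 211 196 177 157 118   0   0   0   0   0   0
   0   0   0   0  74  70 113 179 211 213 214 215 215 216 216 216 217 216 216 218 216 218 218 218 219 212 164   0   0   0   0   0
   0   0   0   0  92 170 206 213 212 213 213 214 214 215 214 215 215 216 215 217 217 217 218 217 188   0   0   0   0   0   0   0
   0   0   0   0   0   0 170 203 213 213 213 211 214 213 213 214 214 213 215 216 214 218 210   0   0   0   0   0   0   0   0   0
   0   0   0   0   0   0   0   0   0   0   0   0 166 204 214 215 214 214 215 214 203   0   0   0   0   0   0   0   0   0   0   0
   0   0   0   0   0   0   0   0   0   0   0   0   0   0   0   0   0   0 175   0   0   0   0   0   0   0   0   0   0   0   0   0
```

Pin at (0.521,-0.215) with its head turned 43.8°; bore axis (0.523,-0.215), yaw about 15.2°. I'll go above the pin next.

>>> apply_moves(linear=[[-0.07,0.015,0.19],[-0.14,0.03,0.38],[-0.205,0.045,0.56],[-0.205,0.045,0.56],[-0.205,0.045,0.56]], roll=[0.16,0.32,0.48,0.48,0.48], claw=[-1,-1,-0.7,-0.4,-0.2])

```text
time: 2.95
tool_pos: [0.5213, -0.2141, 0.1628]
tcp_rot: [-180.0, 0.0, 134.0]
force: [0.6, -0.3, 1.6]
opening: 0.0511
```

```bash
python3 - <<'E'
from h import *
c=snap('wrist','w2'); s=state(); print(s['time'],s['tool_pos'],s['tcp_rot'],s['opening'],s['joints'])
p=c['pixels'];h=cv2.cvtColor(p,cv2.COLOR_RGB2HSV)
B=(h[...,0]>100)&(h[...,0]<125)&(h[...,1]>140)&(h[...,2]>150)
n,l,st,ce=cv2.connectedComponentsWithStats(B.astype(np.uint8))
for i in range(1,n):
    if st[i,4]>60: print(ce[i],st[i,4],onz(c,*ce[i],.132,True).round(4),topface(c,l==i,.132))
cv2.imwrite('pics/w2b.png',cv2.resize(cv2.imread('pics/w2.png'),(800,600)))
E
```

```text
3.0 [ 0.5219034  -0.21472055  0.16360673] [-1.79984304e+02  1.41326346e-01  1.33993558e+02] 0.05120807155384267 [-2.88979341e+01  1.28792933e+01 -1.56109664e+01  6.13792851e+01
 -5.65769229e-02  1.71084626e+01]
[350.40469208  84.60117302] 341 [ 0.5001 -0.1163  0.132 ] ((0.5001633911132812, -0.11628501129150391), (10.3404541015625, 10.745992660522461), 60.4201774597168, 306.5)
```

View pics/w2b.png

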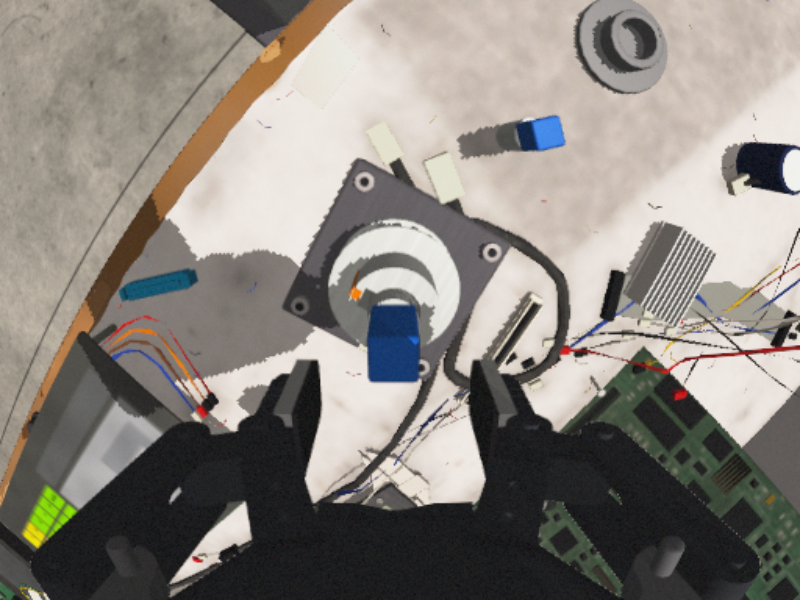

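The head, at (394,355), is square to the jaws and centred between them (pads at 318 and 472). Descending and gripping.

>>> apply_moves(linear=[[0,0,0.08],[0,0,0.16],[0,0,0.222],[0,0,0.222],[0,0,0.222],[0,0,0.222],[0,0,0.222],[0,0,0.222]], roll=[0,0,0,0,0,0,0,0], claw=[-0.2,-0.2,-0.2,0.3,0.8,1,1,1], force=60)

```text
time: 4.0
tool_pos: [0.5227, -0.2152, 0.1089]
tcp_rot: [180.0, 0.2, 134.0]
force: [-0.2, -0.1, 2.3]
opening: 0.0192
```

>>> apply_moves(linear=[[0,0,-0.06],[0,0,-0.16],[0,0,-0.32],[0,0,-0.5],[0,0,-0.5],[0.13,0.125,-0.5],[0.26,0.25,-0.5],[0.388,0.375,-0.5],[0.388,0.375,-0.5],[0.388,0.375,-0.5]], roll=[0,0,0,0,0,0,0,0,0,0], claw=[1,1,1,1,1,1,1,1,1,1])

```text
time: 5.25
tool_pos: [0.5219, -0.08, 0.233]
tcp_rot: [-180.0, 0.2, 134.0]
force: [0.1, -0.6, -1.7]
opening: 0.0196
```

```bash
python3 - <<'E'
from h import *
c=snap('wrist','w3'); s=state(); print(s['time'],s['tool_pos'],s['tcp_rot'],s['opening'],s['joints'])
cv2.imwrite('pics/w3b.png',cv2.resize(cv2.imread('pics/w3.png'),(800,600)))
E
```

```text
5.3 [ 0.52208701 -0.08050037  0.2331163 ] [-179.96817384    0.21121184  133.96759927] 0.0191759577572626 [-15.70778221   6.34117849 -14.64174009  68.85083659  -0.13411208
  30.32448262]
```

View pics/w3b.png

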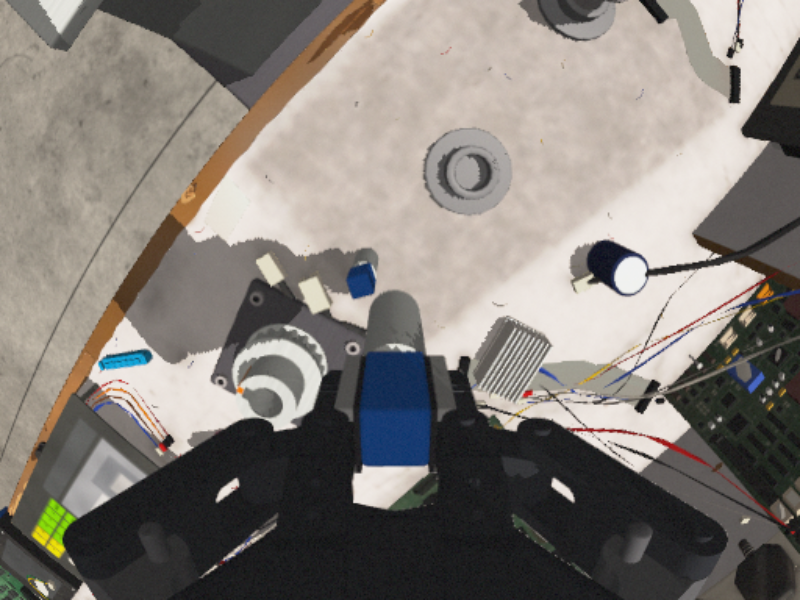

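The pin is held straight at (396,380). The empty cup's foot is centred at about (468,171), and its rim at about (471,173).

```bash
python3 - <<'E'
from h import *
c=load('w3');k=.64
h=cv2.cvtColor(c['pixels'],cv2.COLOR_RGB2HSV)
for u,v,z in((468,171,.006),(470.5,173,.026),(471,172,.026),(396,314,.151)): print((u,v),onz(c,u*k,v*k,z,True).round(4))
cr=h[...,2][76:142,265:333]
m=(h[...,2]<165); roi=np.zeros_like(m); roi[70:150,260:340]=1; m&=roi
cs,_=cv2.findContours(m.astype(np.uint8),cv2.RETR_EXTERNAL,cv2.CHAIN_APPROX_NONE);k2=max(cs,key=cv2.contourArea)[:,0]
P=np.array([onz(c,u,v,.007,True)[:2] for u,v in k2])*1000
print('foot ell',cv2.fitEllipse(P.astype(np.float32)),cv2.minEnclosingCircle(P.astype(np.float32)))
g=cv2.cvtColor(c['pixels'],cv2.COLOR_RGB2GRAY)
x=g[108:112].mean(0)[260:340].round().astype(int);print(x)
y=g[:,297:301].mean(1)[75:150].round().astype(int);print(y)
E
```

```text
(468, 171) [0.5189 0.0029 0.006 ]
(470.5, 173) [0.5183 0.0016 0.026 ]
(471, 172) [0.5181 0.0024 0.026 ]
(396, 314) [ 0.5225 -0.0804  0.151 ]
foot ell ((517.2367553710938, -2.049373149871826), (56.6717529296875, 65.5), 55.94561767578125) ((517.9440307617188, 0.9392107725143433), 34.667335510253906)
[188 190 190 191 192 192 192 192 191 190 169 110 114 153 158 158 160 160
 160 154 112  81  76  76  54  57 131 149 159 168 152 142 164 163 164 163
 164 165 164 165 165 165 166 166 165 166 152  86  77  76  78  66  48  49
  88 136 152 154 156 152 164 167 168 168 167 168 164 172 190 189 191 192
 191 191 190 189 188 187 187 187]
[198 196 194 196 194 194 195 144 170 169 169 168 169 167 168 168 169 164
 130 132 159 161 157 138 104 134 156 166 166 166 166 166 165 166 165 164
 165 164 164 164 162 162 162 163 162 146  96 152 169 158 146 132 123 160
 160 159 159 158 157 157 158 155 156 185 194 193 193 193 192 192 194 192
 194 192 192]
```

>>> apply_moves(linear=[[0.124,0.11,0],[0.247,0.22,0.1],[0.247,0.22,0.28],[0.247,0.22,0.44],[0.247,0.22,0.44],[0.247,0.22,0.44]], roll=[0,0,0,0,0,0], claw=[1,1,1,1,1,1])

```text
time: 6.05
tool_pos: [0.5202, 0.0009, 0.124]
tcp_rot: [180.0, 0.3, 133.9]
force: [0.1, -0.3, -0.4]
opening: 0.0193
```

```bash
python3 - <<'E'
from h import *
c=snap('wrist','w4'); s=state(); print(s['time'],s['tool_pos'],s['tcp_rot'],s['force'])
cv2.imwrite('pics/w4b.png',cv2.resize(cv2.imread('pics/w4.png')[100:340,120:400],(700,600),interpolation=cv2.INTER_CUBIC))
E
```

```text
6.1 [0.52086761 0.00092822 0.12477498] [179.91015139   0.36118953 133.9003892 ] [-0.42752937  0.34422791  0.32947578]
```

View pics/w4b.png

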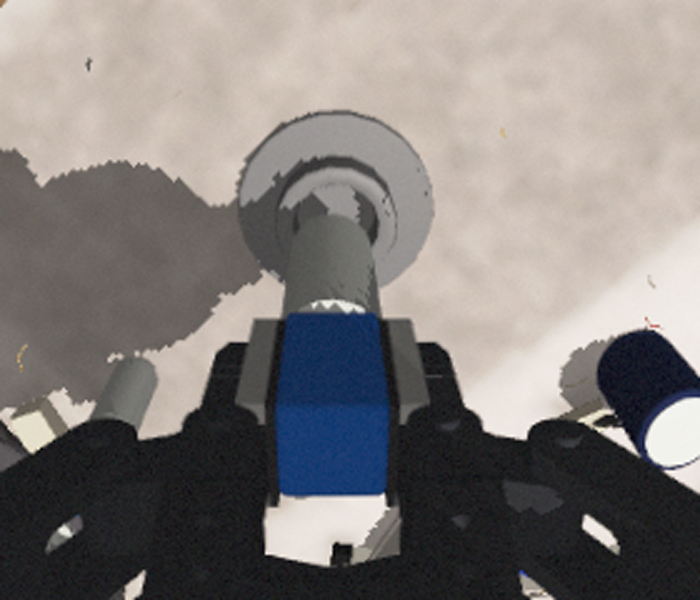

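The pin tip at (332,230) is over the cup, whose foot spans 238–434 and is centred at about (336,200). I'll check this against the TCP.

```bash
python3 - <<'E'
from h import *
c=load('w4');f=lambda u,v,z:onz(c,120+u/2.5,100+v/2.5,z,True).round(4)
A=f(336,110,.008);L=f(238,195,.008);Rr=f(434,195,.008);T=f(336,158,.026);p=f(332,237,.042)
ax=np.array([np.cos(np.radians(133.9)),np.sin(np.radians(133.9)),0])
print('foot',A,L,Rr,A-.034*ax,(L+Rr)/2,'rim',T,T-.020*ax,'pin',p)
E
```

```text
foot [0.4954 0.0282 0.008 ] [ 0.4915 -0.0162  0.008 ] [0.54   0.0305 0.008 ] [0.51897566 0.00370126 0.008     ] [0.51575 0.00715 0.008  ] rim [0.5038 0.0193 0.026 ] [0.51766804 0.00488898 0.026     ] pin [0.5171 0.0036 0.042 ]
```

>>> apply_moves(linear=[[0.011,0.003,0],[0.011,0.003,0.03],[0.011,0.003,0.06],[0.011,0.003,0.08],[0.011,0.003,0.1],[0.011,0.003,0.1]], roll=[0,0,0,0,0,0], claw=[1,1,1,1,1,1])

```text
time: 6.85
tool_pos: [0.5191, 0.0034, 0.099]
tcp_rot: [180.0, 0.3, 133.9]
force: [-0.0, 0.1, -1.2]
opening: 0.0195
```

>>> apply_moves(linear=[[0,0,0.012],[0,0,0.024],[0,0,0.03],[0,0,0.03]], roll=[0,0,0,0], claw=[1,1,1,1])

```text
time: 7.35
tool_pos: [0.519, 0.0034, 0.0914]
tcp_rot: [180.0, 0.3, 133.9]
force: [0.3, 0.4, -0.8]
opening: 0.0192
```

>>> apply_moves(linear=[[0,0,0],[0,0,0],[0,0,0],[0,0,-0.15],[0,0,-0.35],[0,0,-0.56],[0.13,0.09,-0.56],[0.26,0.18,-0.56],[0.39,0.27,-0.56],[0.39,0.27,-0.56]], roll=[0,0,0,0,0,0,0,0,0,0], claw=[0.2,-0.2,-0.2,-0.2,-0.2,-0.2,-0.2,-0.2,-0.2,-0.2])

```text
time: 8.6
tool_pos: [0.4989, 0.1228, 0.2311]
tcp_rot: [180.0, 0.3, 134.1]
force: [0.1, -0.4, -0.3]
opening: 0.0515
```

```bash
python3 - <<'E'
from h import *
c=snap('wrist','w5'); s=state(); print(s['time'],s['tool_pos'],s['tcp_rot'],s['force'],s['opening'])
cv2.imwrite('pics/w5b.png',cv2.resize(cv2.imread('pics/w5.png'),(800,600),interpolation=cv2.INTER_CUBIC))
E
```

```text
8.65 [0.4992332  0.12167257 0.2310415 ] [179.98055022   0.31450597 134.03507756] [-0.54507974 -0.07835768 -0.03259945] 0.05155896676777842
```

View pics/w5b.png

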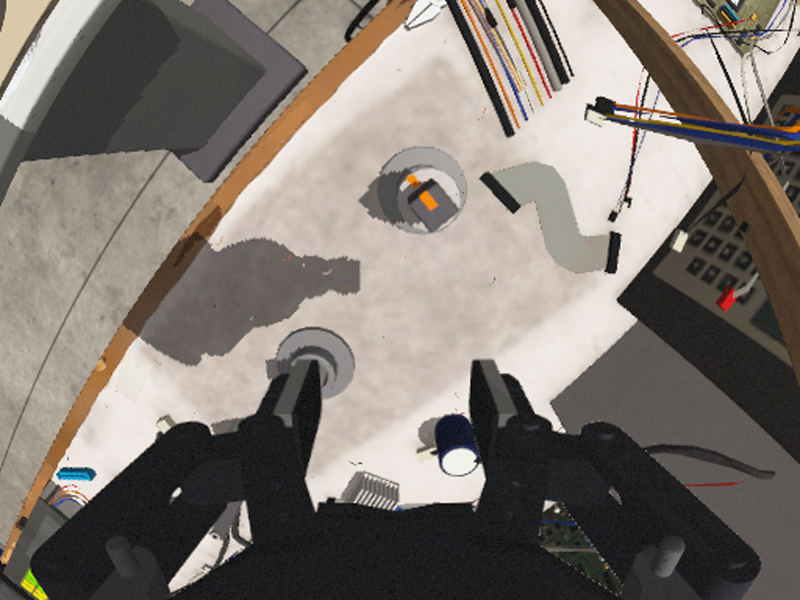

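The shaft stands at about (430,200), with its orange mark on the head at (428,200) and on the collar at (412,180). Cup_b, at (315,365), is partly hidden by a finger, so I'll check the pin in the top view alongside a zoom of the shaft.

```bash
python3 - <<'E'
from h import *
t=snap('top','top1');
a=cv2.resize(cv2.imread('pics/w5.png')[85:160,230:305],(600,600),interpolation=cv2.INTER_CUBIC)
b=cv2.resize(cv2.imread('pics/top1.png')[170:220,250:283],(200,300),interpolation=cv2.INTER_CUBIC)
b2=cv2.resize(cv2.imread('pics/top1.png')[150:225,200:250],(200,300),interpolation=cv2.INTER_CUBIC)
cv2.imwrite('pics/z5.png',np.hstack([a,np.vstack([b,b2])]))
p=t['pixels'];h=cv2.cvtColor(p,cv2.COLOR_RGB2HSV);B=(h[...,0]>100)&(h[...,0]<125)&(h[...,1]>140)&(h[...,2]>120)
n,l,st,ce=cv2.connectedComponentsWithStats(B.astype(np.uint8))
for i in range(1,n):
    if st[i,4]>25: print(ce[i],st[i,4],onz(t,*ce[i],.114).round(4))
c=load('w5');h=cv2.cvtColor(c['pixels'],cv2.COLOR_RGB2HSV)
O=(h[...,0]>5)&(h[...,0]<20)&(h[...,1]>170)&(h[...,2]>120);O[:85]=0;O[160:]=0;O[:,:230]=0;O[:,305:]=0
n,l,st,ce=cv2.connectedComponentsWithStats(O.astype(np.uint8))
for i in range(1,n):
    if st[i,4]>5: print('o',ce[i],st[i,4],onz(c,*ce[i],.114,True).round(4),onz(c,*ce[i],.074,True).round(4),topface(c,l==i,.114))
E
```

```text
o [264.02564103 115.43589744] 39 [0.4631 0.1726 0.114 ] [0.4661 0.1719 0.074 ] ((0.4631551513671875, 0.17265460205078126), (3.7299394607543945, 6.591137886047363), 82.75277709960938, 29.0)
o [273.61333333 127.77333333] 75 [0.476  0.1709 0.114 ] [0.481  0.1698 0.074 ] ((0.47593450927734376, 0.17089010620117187), (4.9294281005859375, 10.174091339111328), 83.10124969482422, 61.0)
```

View pics/z5.png

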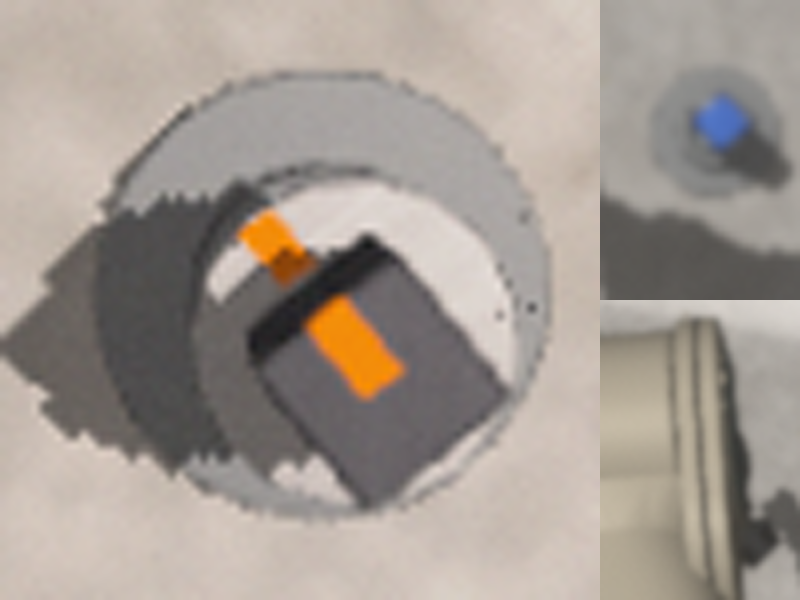

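The top view shows the pin's blue head at the centre of cup_b. In the zoom, the shaft head's top corners are about (258,362), (388,257), (510,393) and (373,510), with the mark on the upper-left side.

```bash
python3 - <<'E'
from h import *
c=load('w5');K=[(258,362),(388,257),(510,393),(373,510)]
P=np.array([onz(c,230+u/8,85+v/8,.114,True)[:2] for u,v in K]);m=P.mean(0);print(P.round(4),m)
for i in range(4):
    d=P[(i+1)%4]-P[i];print(np.degrees(np.arctan2(d[1],d[0])).round(1),np.linalg.norm(d).round(4))
d=(P[0]+P[1]-P[2]-P[3]);key=np.degrees(np.arctan2(d[1],d[0]));print('key dir',key)
a=onz(c,230+270/8,85+235/8,.074,True)[:2]-m;print('collar mark dir',np.degrees(np.arctan2(a[1],a[0])),np.linalg.norm(a))
hm=onz(c,273.6,127.8,.114,True)[:2]-m;print(np.degrees(np.arctan2(hm[1],hm[0])))
s=state();print(s['tool_pos'],s['tcp_rot'],s['joints'],((rot(s['tcp_rot']).T@(np.r_[m,.15]-s['tool_pos']))/.25).round(3))
E
```

```text
[[0.4707 0.1628]
 [0.4726 0.18  ]
 [0.4917 0.179 ]
 [0.4903 0.1601]] [0.48131771 0.17048764]
83.8 0.0173
-3.1 0.0191
-94.2 0.0189
172.2 0.0198
key dir 174.4939195685748
collar mark dir 173.20175270055424 0.016247136187940048
176.03101697578322
[0.49945941 0.12095772 0.23102317] [179.98276077   0.32104979 133.95939766] [  6.53624927   4.92630836 -16.48121366  68.38368487  -0.24449102
  52.57635783] [0.195 0.085 0.323]
```

>>> apply_moves(linear=[[0.05,0.02,0.07],[0.1,0.04,0.15],[0.15,0.065,0.23],[0.195,0.085,0.31],[0.195,0.085,0.31],[0.195,0.085,0.31]], roll=[-0.165,-0.33,-0.495,-0.655,-0.655,-0.655], claw=[-0.2,-0.2,-0.2,-0.2,-0.2,-0.2])

```text
time: 9.45
tool_pos: [0.4821, 0.1697, 0.1539]
tcp_rot: [-179.8, 0.3, 173.1]
force: [-0.8, -0.0, -0.4]
opening: 0.0512
```

```bash
python3 - <<'E'
from h import *
c=snap('wrist','w6'); s=state(); print(s['time'],s['tool_pos'],s['tcp_rot'])
h=cv2.cvtColor(c['pixels'],cv2.COLOR_RGB2HSV)
cv2.imwrite('pics/w6b.png',cv2.resize(cv2.imread('pics/w6.png')[140:290,150:350],(800,600),interpolation=cv2.INTER_CUBIC))
E
```

```text
9.5 [0.48238315 0.16984385 0.1542673 ] [-179.8253938     0.36231313  173.0838248 ]
```

View pics/w6b.png

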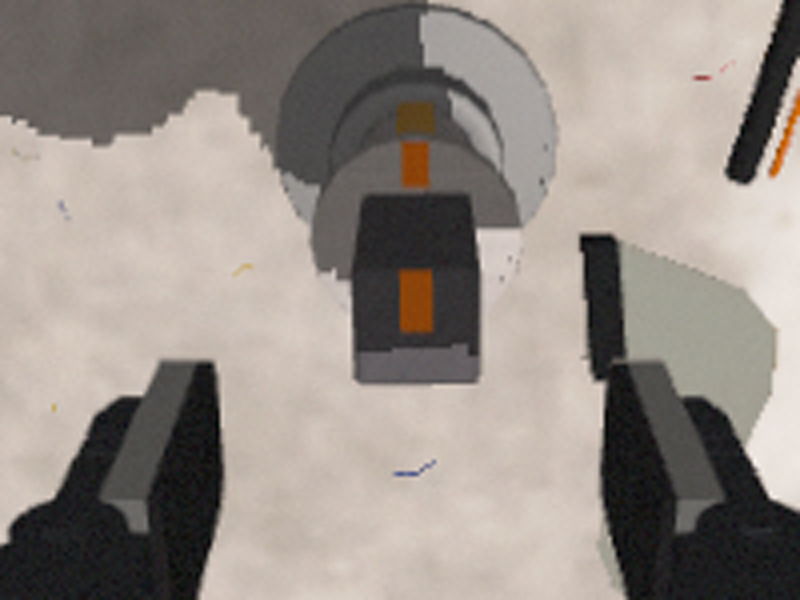

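The head is square between the jaws, centred at 416 with the jaws centred at 410, and the mark points towards the camera. Descending and gripping.

>>> apply_moves(linear=[[0,0.003,0.08],[0,0.003,0.16],[0,0.003,0.236],[0,0.003,0.236],[0,0.003,0.236],[0,0.003,0.236],[0,0.003,0.236],[0,0.003,0.236]], roll=[0,0,0,0,0,0,0,0], claw=[-0.2,-0.2,-0.2,0.3,0.8,1,1,1], force=90)

```text
time: 10.5
tool_pos: [0.484, 0.1705, 0.0965]
tcp_rot: [-179.8, 0.5, 173.1]
force: [0.2, -1.0, 6.0]
opening: 0.0188
```

>>> apply_moves(linear=[[0,0,-0.06],[0,0,-0.16],[0,0,-0.32],[0,0,-0.48],[0,0,-0.58],[0,0,-0.58],[-0.04,-0.19,-0.58],[-0.085,-0.38,-0.58],[-0.13,-0.57,-0.58],[-0.17,-0.756,-0.58],[-0.17,-0.756,-0.58]], roll=[0,0,0,0,0,0,0,0,0,0,0], claw=[1,1,1,1,1,1,1,1,1,1,1])

```text
time: 11.88
tool_pos: [0.5012, -0.0242, 0.2404]
tcp_rot: [-179.8, 0.3, 172.8]
force: [0.3, 0.8, -3.2]
opening: 0.0184
```

>>> apply_moves(linear=[[-0.04,-0.19,0],[-0.085,-0.38,0],[-0.13,-0.57,0],[-0.15,-0.68,0],[-0.15,-0.68,0],[-0.15,-0.68,0]], roll=[-0.09,-0.18,-0.27,-0.36,-0.36,-0.36], claw=[1,1,1,1,1,1])

```text
time: 12.62
tool_pos: [0.5163, -0.196, 0.2399]
tcp_rot: [-179.9, 0.1, -165.6]
force: [1.3, 0.9, -2.0]
opening: 0.0184
```

```bash
python3 - <<'E'
from h import *
c=snap('wrist','w7'); s=state(); print(s['time'],s['tool_pos'],s['tcp_rot'],s['force'],s['opening'],s['joints'])
cv2.imwrite('pics/w7b.png',cv2.resize(cv2.imread('pics/w7.png')[40:280,120:440],(800,600),interpolation=cv2.INTER_CUBIC))
E
```

```text
12.675 [ 0.51645499 -0.19590244  0.2402308 ] [-1.79836579e+02  1.60250449e-01 -1.65560229e+02] [-0.07272261 -0.58234946 -2.54746796] 0.018735139169209943 [-2.74712478e+01  8.50091890e+00 -1.12750691e+01  6.99955953e+01
 -1.45720308e-02 -4.19108188e+01]
```

View pics/w7b.png

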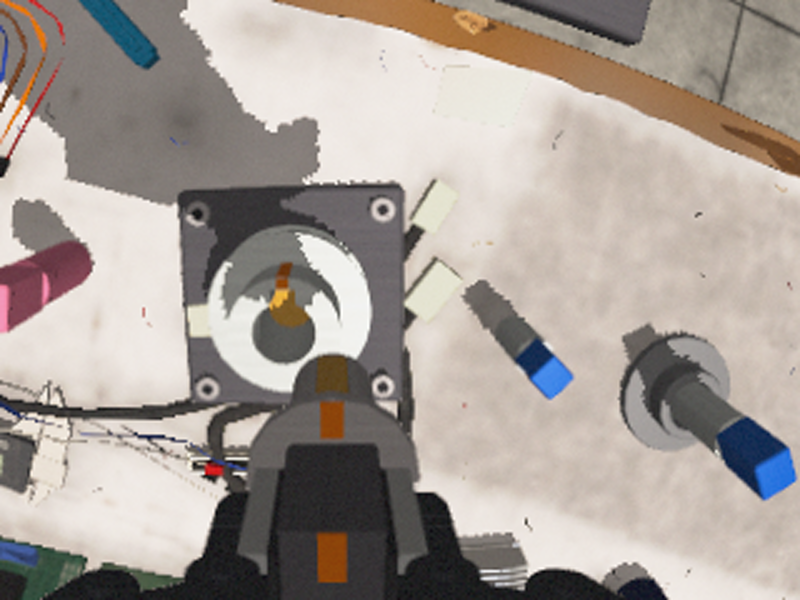

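The plate's screws are at (197,212), (383,209), (383,386) and (207,388), the bore at about (284,330), and the keyway mark at (285,275). The shaft's key at (332,375) faces the same way. The gauge pin is standing in cup_b on the right.

```bash
python3 - <<'E'
from h import *
c=load('w7');f=lambda u,v,z:onz(c,120+u/2.5,40+v/2.5,z,True)[:2]
S=np.array([f(*q,.013) for q in((197,212),(383,209),(383,386),(207,388))]);m=S.mean(0);print(S.round(4),m.round(4))
print([np.degrees(np.arctan2(*(S[(i+1)%4]-S[i])[::-1])).round(1) for i in range(4)])
b=f(284,330,.078);print('bore',b)
bot=f(332,378,.1515);print('shaft tip',bot)
# hub-top bore ellipse by mask: report marks
h=cv2.cvtColor(c['pixels'],cv2.COLOR_RGB2HSV);s=state()
for t in(m,b): print(((rot(s['tcp_rot']).T@(np.r_[t,.2]-s['tool_pos']))/.25).round(4))
E
```

```text
[[ 0.4902 -0.2699]
 [ 0.4672 -0.1835]
 [ 0.5531 -0.1599]
 [ 0.5766 -0.2464]] [ 0.5218 -0.2149]
[np.float64(104.9), np.float64(15.4), np.float64(-74.8), np.float64(-164.8)]
bore [ 0.51972199 -0.21510724]
shaft tip [ 0.51115664 -0.19723468]
[-0.0013 -0.0785  0.1612]
[ 0.007  -0.0772  0.1611]
```

```bash
python3 - <<'E'
from h import *
def rel(c,u,v,z,s,yaw):
    d=onz(c,u,v,z,True)[:2]-s;a=np.radians(yaw);return (1000*np.array([d@[np.cos(a),np.sin(a)],d@[np.sin(a),-np.cos(a)]])).round(1)
c=load('w7');g=cv2.cvtColor(c['pixels'],cv2.COLOR_RGB2GRAY)
s=np.array([.51645,-.1959]);f=lambda x,y:(120+x/2.5,40+y/2.5)
print('tip edge(9.5)',rel(c,*f(334,356),.1515,s,194.44),'collar top front(20)',rel(c,*f(332,403),.2175,s,194.44),'collar bottom front',rel(c,*f(332,400),.2115,s,194.44),'head top front(10)',rel(c,*f(332,531),.2575,s,194.44),'head base front(10)',rel(c,*f(332,446),.2175,s,194.44))
c=load('w3');k=.64
print('pin tip(9.5)',rel(c,395*k,291*k,.150,np.array([.52209,-.0805]),133.97),'pin head top front(10)',rel(c,395*k,407*k,.256,np.array([.52209,-.0805]),133.97))
E
```

```text
tip edge(9.5) [12.5  0.6] collar top front(20) [21.5  0.1] collar bottom front [20.1  0.1] head top front(10) [12.8  0.1] head base front(10) [11.4  0.1]
pin tip(9.5) [11.1 -0.2] pin head top front(10) [12.1 -0.2]
```

>>> apply_moves(linear=[[-0.009,-0.04,0.05],[-0.009,-0.079,0.12],[-0.009,-0.079,0.2],[-0.009,-0.079,0.25],[-0.009,-0.079,0.28],[-0.009,-0.079,0.31],[-0.009,-0.079,0.34],[-0.009,-0.079,0.345]], roll=[-0.013,-0.013,-0.013,-0.013,-0.013,-0.013,-0.013,-0.013], claw=[1,1,1,1,1,1,1,1])

```text
time: 13.68
tool_pos: [0.5236, -0.2145, 0.1536]
tcp_rot: [-179.9, 0.1, -164.8]
force: [0.3, -0.2, -2.4]
opening: 0.0187
```

>>> apply_moves(linear=[[0,0,0.015],[0,0,0.03],[0,0,0.045],[0,0,0.055],[0,0,0.06],[0,0,0.06]], roll=[0,0,0,0,0,0], claw=[1,1,1,1,1,1])

```text
time: 14.42
tool_pos: [0.5237, -0.2145, 0.1386]
tcp_rot: [-179.9, 0.1, -164.8]
force: [0.1, 0.6, -2.1]
opening: 0.0189
```

The key entered with no contact force. Pushing on down.

>>> apply_moves(linear=[[0,0,0.03],[0,0,0.06],[0,0,0.08],[0,0,0.1],[0,0,0.114],[0,0,0.114]], roll=[0,0,0,0,0,0], claw=[1,1,1,1,1,1], force=100)

```text
time: 15.18
tool_pos: [0.5237, -0.2144, 0.1107]
tcp_rot: [-179.9, 0.1, -164.8]
force: [-2.6, 1.5, 6.0]
opening: 0.0185
```

>>> apply_moves(linear=[[0,0,0.006],[0,0,0.012],[0,0,0.018],[0,0,0.022],[0,0,0.022]], roll=[0,0,0,0,0], claw=[1,1,1,1,1])

```text
time: 15.8
tool_pos: [0.5238, -0.2144, 0.1068]
tcp_rot: [-179.9, 0.1, -164.8]
force: [-3.6, 2.0, 9.5]
opening: 0.0188
```

>>> apply_moves(linear=[[0,0,0.005],[0,0,0.01],[0,0,0.012],[0,0,0.012]], roll=[0,0,0,0], claw=[1,1,1,1])

```text
time: 16.3
tool_pos: [0.5239, -0.2144, 0.1066]
tcp_rot: [-179.8, 0.2, -164.8]
force: [-5.4, 3.4, 15.9]
opening: 0.0184
```

>>> apply_moves(linear=[[0,0,0.01],[0,0,0.015],[0,0,0.017],[0,0,0.017],[0,0,0.017]], roll=[0,0,0,0,0], claw=[1,1,1,1,1])

```text
time: 16.92
tool_pos: [0.5239, -0.2145, 0.1066]
tcp_rot: [-179.8, 0.2, -164.7]
force: [-8.8, 3.7, 23.9]
opening: 0.0184
```

```bash
python3 - <<'E'
from h import *
c=snap('wrist','w8'); t=snap('top','top2'); sc=snap('scene','scene2'); s=state(); print(s['time'],s['tool_pos'],s['tcp_rot'],s['force'],s['ft_torque'],s['opening'])
p=sc['pixels']
a=cv2.resize(cv2.imread('pics/w8.png')[60:360,100:400],(450,450));b=cv2.resize(cv2.imread('pics/scene2.png')[190:280,240:310],(350,450),interpolation=cv2.INTER_CUBIC)
cv2.imwrite('pics/z8.png',np.hstack([a,b]))
E
```

```text
17.075 [ 0.52387554 -0.21444278  0.10654747] [-1.79796426e+02  1.79025070e-01 -1.64750314e+02] [-8.92866049  4.39312267 23.74360314] [1.23568581 2.17104494 0.04748629] 0.01866646411575265
```

View pics/z8.png

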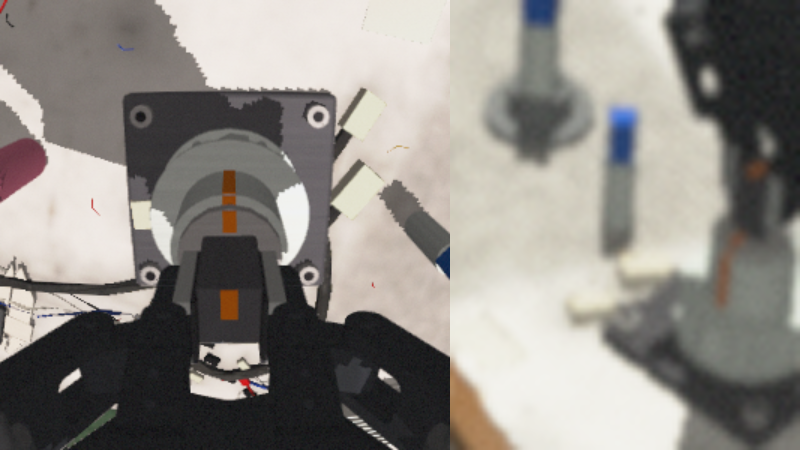

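The collar sits on the hub at about (230,210) with its mark in line with the keyway mark. Position holds at 0.1066 m while the push rose to about 24 N, and the gauge pin stands in cup_b. Handing in.

```bash
python3 -c "
from h import *
print(close_job()); s=state(); print(s['time'],s['tool_pos'],s['force'],s['opening'])"
```

```text
the job is handed in; nothing more can be done
None
the job is handed in; nothing more can be done
```

I moved the gauge pin from the pulley to cup_b and released it. I then lifted the keyed shaft over, turned it about 22° to line up with the keyway, inserted it, and pressed it until the collar sat on the hub. The job was handed in at about 17.1 s with the shaft still gripped and pressed home; no verdict was reported.

- **Shaft:** In the last readings the TCP held at 0.1066 m, which puts the tip at about 18 mm. The push rose from 9.5 to about 24 N over the last steps with almost no further travel. The spring force matched the pad being fully down, the grip was set to 100 N, and the collar mark lined up with the keyway mark.
- **Gauge pin:** The top view taken after release showed its head at the centre of cup_b. The final scene view showed it still standing there.
- **Doubts:**
  - About 10 N of sideways force remained on the tool while pressing.
  - Camera estimates of positions differed from each other and from the TCP by about 1–5 mm. The largest gap was at cup_b; both fits still went in without contact force.
  - I did not measure the bystanders again at the end, but no move touched any of them.

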